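Tell the stone original from its casts by heft

ROBOT

A 6-joint arm with a two-finger parallel gripper is mounted at the origin on the work surface. World frame = base frame: x ahead of the robot, y to its left, z up, the work surface at z = 0. Lengths are in mm, angles in rad, forces in N, time in s.
With the tool pointing down it reaches from about 275 to 750 mm from the base axis. Payload 10.2 kg.
Tool frame: the origin (TCP) lies midway between the tips of the shut fingers; the grasp point (between the pads) lies 19 mm behind it; z points along the fingers, y is the line along which they close (so a half turn about z gives the same grasp; the last joint's range is limited). The gripper opens to 85 mm and grips with 20 to 120 N. Pads are 22 mm wide; open, the fingers measure 114 mm over their backs; the gripper's body (76 mm by 85 mm) begins 54 mm behind the grasp point. The pads swing forward as they close: fully open they stand 13 mm farther back than shut.
Start: joints at [1.047, 0.313, 1.498, -0, 1.331, -0.223], TCP at [155.562, 501.43, 231.294] pointing down, gripper open.
Joint ranges: [-2.94, 2.94], [-0.97, 2.17], [0.19, 2.56], [-1.23, 4.37], [0.02, 3.11], [-2.88, 2.88]. Speed limits (rad/s): [2.39, 2.39, 3.01, 3.14, 3.14, 3.14].

INTERFACE

Orientations are given as a unit quaternion [w, x, y, z].
In Python, from rig import ctrl gives the robot as it stands.
- The arm moves only by the tool send_rows, never from a script. Its argument "targets" is a list of rows, each a list of 7 numbers: the closure, from -1 (fully open) to 1 (shut), so that 0 is half open, then the shift along the tool's x, y, z in m, then the turn, a rotation vector about the tool's x, y, z in rad. In form: [[claw, dx, dy, dz, ax, ay, az], ...]. A call has exactly 10 rows; each row shifts and turns the commanded pose from where the row before left it, along the tool's axes as they then stand; what a row does not reach is not made up. A row lasts 1/8 s, in which the tool goes at most 62.5 mm and 10.7 degrees, less where a joint would pass 70% of its speed; a pose out of reach is approached as far as the arm can. A call with a gripper value outside its range is refused whole. The fingers move at their own pace and stop on an object; "squeeze" is the grip in N (left out, the last holds). Time passes only in rows, so rows that do not move let the fingers close, or fill a call up. It gives the time, the measured TCP pose, the force, the opening and the grip force at its end, in the units of the state.
- ctrl.sense(): the state, without advancing time (a new reading comes with each control period).
- ctrl.capture(name): name is "side" or "top"; returns a dict with "img" (400x640x3 uint8, red, green, blue), "camera_matrix" (3x3 intrinsics, pixels), "R" (3x3) and "t" (3): a world point X has camera coordinates R X + t. Camera axes: x right, y down, z forward; pixel columns grow to the right and rows downward; lengths in mm; the calibration is good to about 2 mm. A picture is of the moment at which its call begins. There is no depth.
- ctrl.finish_job(): hands the job in; it is judged then, once.
Trained networks look in a picture, given as the dict that the camera call returned (one of the last four; its "shot" number tells which), for a name from the list of things; names that differ only in an ending like _2 or _b are one class to them, and where a whole thing is asked for, a point or a joint stands for the part that bears it (a point fixed in the world has none). Each returns a list of dicts, best first, with "score" (0 to 1); they miss things now and then, are a little off and sometimes report something else, mostly with a low value. They report only what shows in the picture. A call takes as long as a camera call. They do not tell look-alikes from the thing itself.
- ctrl.boxes_of(query, picture): "extent" ([left, top, width, height] in pixels, round what is visible of it).
- ctrl.landmark_of(query, picture): "point" ([column, row] in pixels: a listed point, or the origin of a listed thing).
The state is a dict: "time_s": time; "joints": joint angles; "dq": joint speeds; "tau": joint torques, N m; "eef_pos": TCP position; "ee_rot": TCP orientation; "force": force on the tool from outside, world axes, zero at the start; "wrist_torque": the same for the moment, N m; "grip_width": opening from 0.0 (shut) to 1.0 (fully open); "grip_force": force on a finger pad.
Only numpy, scipy, OpenCV 4.12 (cv2) and the standard library are available. Lean on these libraries where they do the work, as an engineer would, in place of code of your own. Each camera call takes 0.05 s, during which the arm holds its last target. There are 200 camera calls.

TASK

Three look-alike carved saints stand mixed among other pieces on the carver's bench: one is the solid stone original, the other two are hollow casts taken from it, and only the weight tells them apart. Find the original by its heft and stand it upright in the middle of the turntable; stand the two casts upright in the packing crate, one in each compartment. Set each one down without dropping it, let none fall over, and leave the other carvings and tools where they are.

Things in the scene. Friction and masses are not known exactly. Their poses are not given: they have to be found in the camera images.
- saint_a: one of three look-alike stone saints, 118 mm tall: plinth 46 (x) by 50 (y) by 8 mm, robe and shoulders a block 36 (x) by 44 (y) mm with flat sides up to 92 mm, then a round head with a ring of hair. Origin: centre of its underside; it faces its own -x. Grip across its y at about 80 mm height. Solid original 0.37-0.47 kg or hollow cast 0.14-0.18 kg, dealt anew each time
- saint_b: one of three look-alike stone saints, 118 mm tall: plinth 46 (x) by 50 (y) by 8 mm, robe and shoulders a block 36 (x) by 44 (y) mm with flat sides up to 92 mm, then a round head with a ring of hair. Origin: centre of its underside; it faces its own -x. Grip across its y at about 80 mm height. Solid original 0.37-0.47 kg or hollow cast 0.14-0.18 kg, dealt anew each time
- saint_c: one of three look-alike stone saints, 118 mm tall: plinth 46 (x) by 50 (y) by 8 mm, robe and shoulders a block 36 (x) by 44 (y) mm with flat sides up to 92 mm, then a round head with a ring of hair. Origin: centre of its underside; it faces its own -x. Grip across its y at about 80 mm height. Solid original 0.37-0.47 kg or hollow cast 0.14-0.18 kg, dealt anew each time
- turntable: sculptor's turntable of dark iron, fixed on the bench to the left or right of the saints: round foot 150 mm across, stem, and on it a flat wheel 184 mm across and 16 mm thick. Origin: centre of the foot's underside, on the bench; the wheel's top is 60 mm above it
- wheel_centre (a point): centre of the turntable wheel's flat top, 60 mm above the bench; z up. The wheel turns stiffly about it (0.06 N m of friction)
- crate: open wooden packing crate, fixed on the bench on the other side from the turntable: outer 240 (x) by 150 (y) by 60 mm high, walls 10 mm, floor 8 mm thick, an 8 mm divider at x = 0 (its top at 56 mm) makes two compartments of 106 (x) by 130 (y) mm; posts 16 mm square stand in the four outer corners, up to 60 mm. Origin: centre of its underside, x along its length, z up
- crate_near (a point): centre of the floor of the compartment on the crate's own -x side, 8 mm above the bench
- crate_far (a point): centre of the floor of the compartment on the crate's own +x side, 8 mm above the bench
- boat: bystander among the saints: small carved stone boat 75 mm long (x), 26 mm wide, mast to 48 mm. Origin: centre of the underside
- chapel: bystander among the saints: small carved chapel 50 by 46 mm, ridge roof to 70 mm. Origin: centre of the underside
- offcut: bystander among the saints: rough stone offcut about 56 by 44 by 45 mm. Origin: centre of the underside
- rasp: bystander: flat rasp with wooden handle, 230 mm long (along its x), 22 mm thick, lying just beyond the saints. Origin: under the middle
- mallet: bystander: round carver's mallet of wood standing on its head, head 72 mm across and 90 mm high, handle up to 200 mm, beyond the saints. Origin: centre of the underside
- chisel: bystander: chisel 210 mm long (along its x), 24 mm thick, lying beyond the saints. Origin: under the middle
There are look-alikes about, which are no part of the job. Leave any blue look-alike of the saint_b alone.

How it is judged:
By the outcome, as a careful person would: the job done as asked, in the order asked, and still so for the second after the job is handed in, with the robot touching nothing.
It also fails if it takes over 72 s, if anything falls off the work surface, if the arm or the gripper's body presses on something with over 40 N, if the wrist force passes 120 N, or if a joint passes its speed limit or range.

## Working session

There is one attempt and no reset: what is moved stays moved. The work goes in short steps, Python scripts to look and compute and a tool call to move; the robot and the scene stay as the last step left them, time stands still between calls to the robot, and variables do not carry over. Pictures are saved under pics/ and viewed, at most 10 in all, crops included, and the job is handed in when it is done.

Besides the shell and the picture viewer there is one more tool, called after "Call:" as name([rows], argument=value, ...), one row to a line, values as JSON. send_rows: Moves the arm, as the interface text tells. Its arguments: {"type":"object","properties":{"targets":{"type":"array"},"squeeze":{"type":"number"}},"required":["targets"]}

```bash
mkdir -p pics; ls; cat > h.py <<'E'
import numpy as np, cv2
from rig import ctrl
def proj(p,X):
    c=p["R"]@np.asarray(X,float)+np.asarray(p["t"]).ravel(); u=p["camera_matrix"]@c; return u[:2]/u[2]
def ray(p,uv):
    R=np.asarray(p["R"]);t=np.asarray(p["t"]).ravel()
    d=R.T@np.linalg.inv(p["camera_matrix"])@np.array([uv[0],uv[1],1.]); return -R.T@t,d/np.linalg.norm(d)
def atz(p,uv,z):
    o,d=ray(p,uv); return o+d*(z-o[2])/d[2]
def tri(p,a,q,b):
    o1,d1=ray(p,a);o2,d2=ray(q,b)
    s=np.linalg.lstsq(np.c_[d1,-d2],o2-o1,rcond=None)[0]
    x=o1+d1*s[0];y=o2+d2*s[1]; return (x+y)/2,np.linalg.norm(x-y)
def save(p,n): cv2.imwrite(f"pics/{n}.png",p["img"][:,:,::-1])
E
python3 - <<'E'
from h import *
np.set_printoptions(precision=1,suppress=True)
print(ctrl.sense())
P={n:ctrl.capture(n) for n in("side","top")}
for n,p in P.items():
    save(p,n+"0"); print(n,ray(p,(320,200)))
    for q in["saint_a","turntable","wheel_centre","crate","crate_near","crate_far","boat","chapel","offcut","mallet"]:
        l=ctrl.landmark_of(q,p)
        print(q,[(np.array(d["point"]).round(),round(d["score"],2),atz(p,d["point"],60 if q=="wheel_centre" else 8 if "_" in q and q[0]=="c" else 0)[:2]) for d in l[:6]])
    print([(np.array(d["extent"]).round(),round(d["score"],2)) for d in ctrl.boxes_of("saint_a",p)])
E
```

```text
pics
{'time_s': 0.0, 'joints': array([ 1. ,  0.3,  1.5, -0. ,  1.3, -0.2]), 'dq': array([-0.,  0., -0.,  0.,  0.,  0.]), 'tau': array([ -0. , -41.2, -26. ,  -0. ,   0. ,  -0. ]), 'eef_pos': array([155.4, 501.2, 230.7]), 'ee_rot': array([-0. ,  0.1,  1. , -0. ]), 'force': array([ 0.1, -0.6, -0.1]), 'wrist_torque': array([ 0.,  0., -0.]), 'grip_force': 0.0, 'grip_width': 0.9955087073319998}
side (array([300. , 940.8, 641. ]), array([ 0.2, -0.8, -0.5]))
saint_a [(array([377., 226.]), 0.95, array([430.9, -62.8])), (array([334., 216.]), 0.87, array([536.6, -76.3])), (array([418., 220.]), 0.78, array([ 341. , -113.4])), (array([272., 245.]), 0.67, array([636.4,  79.2]))]
turntable [(array([370., 180.]), 0.91, array([ 487.8, -286.1]))]
wheel_centre [(array([374., 159.]), 0.86, array([ 483.8, -291.5]))]
crate [(array([320., 330.]), 0.75, array([469.2, 297.7]))]
crate_near [(array([348., 331.]), 0.61, array([419.3, 295.4]))]
crate_far []
boat [(array([318., 249.]), 0.55, array([536.9,  65.4]))]
chapel [(array([366., 253.]), 0.95, array([434. ,  51.4])), (array([283., 210.]), 0.41, array([661.
[... 607 characters left out ...]
, 0.86, array([ 485.5, -291.5])), (array([356., 164.]), 0.19, array([648.9, -73.6]))]
wheel_centre [(array([461., 232.]), 0.79, array([ 487.5, -286.8]))]
crate [(array([192., 243.]), 0.75, array([467.2, 293.5]))]
crate_near [(array([188., 269.]), 0.77, array([408.9, 296.1]))]
crate_far [(array([187., 217.]), 0.92, array([523.1, 304. ]))]
boat [(array([290., 211.]), 0.65, array([538.8,  74.7]))]
chapel [(array([299., 258.]), 0.64, array([433.3,  52.6]))]
offcut [(array([356., 162.]), 0.77, array([654.1, -75.3]))]
mallet [(array([241., 119.]), 0.8, array([757.5, 194.9]))]
[(array([270., 144.,  32.,  32.]), 0.68), (array([348., 189.,  26.,  30.]), 0.56), (array([349., 246.,  27.,  24.]), 0.56)]
```

View pics/top0.png

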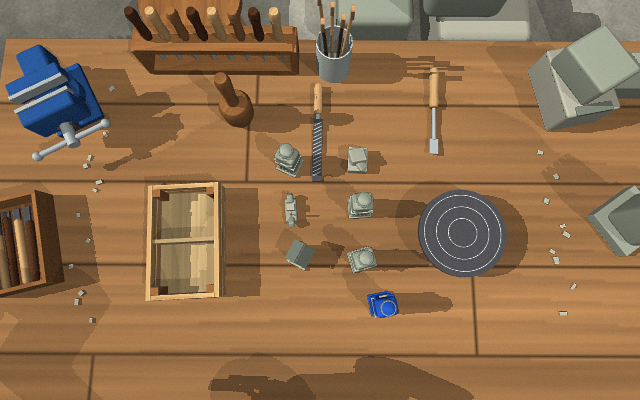

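View pics/side0.png

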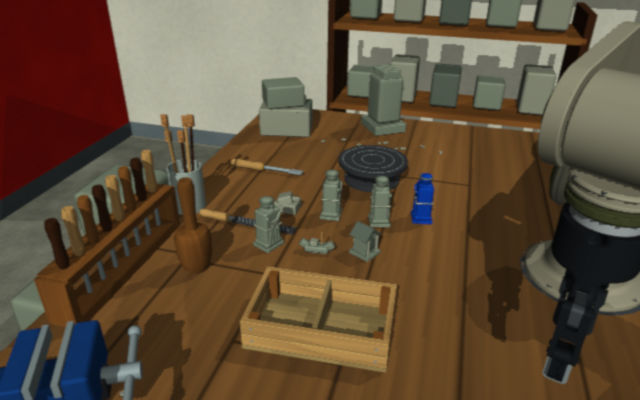

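Top view: grey saints at (287,160), (361,205) and (361,258). The blue look-alike at (382,304) is to be left alone. The boat is at (290,210), chapel (299,255), offcut (357,160), crate (185,240) and turntable (462,233). The side view agrees: saints at (267,225), (331,195), (380,200), blue at (424,198). Next I fit poses and yaw by silhouette in both views.

```bash
cat > fit.py <<'E'
from h import *
from scipy.optimize import minimize
def mask(p):
    h=cv2.cvtColor(p["img"],cv2.COLOR_RGB2HSV).astype(int)
    return ((h[...,1]<75)&(h[...,2]>45)).astype(np.uint8)
def cyl(r,z0,z1):
    return [[r*np.cos(a),r*np.sin(a),z] for z in(z0,z1) for a in np.linspace(0,6.28,16)]
def box(a,b,z0,z1): return [[x*a/2,y*b/2,z] for x in(-1,1) for y in(-1,1) for z in(z0,z1)]
SAINT=[box(46,50,0,8),box(36,44,8,92),cyl(13,90,118)]
def sil(p,parts,x,y,yaw,z=0,S=4,org=(0,0),sz=(100,100)):
    m=np.zeros((sz[1]*S,sz[0]*S),np.uint8);c,s=np.cos(yaw),np.sin(yaw)
    for q in parts:
        u=np.array([proj(p,(x+c*a-s*b,y+s*a+c*b,z+h)) for a,b,h in q])
        cv2.fillConvexPoly(m,cv2.convexHull(((u-org)*S).astype(np.float32)).astype(np.int32),1)
    return m
def fit(P,x,y,parts=SAINT,pad=28,r=12):
    D=[]
    for p in P:
        o=np.round(proj(p,(x,y,50))).astype(int)-pad
        m=mask(p)[o[1]:o[1]+2*pad,o[0]:o[0]+2*pad]
        D.append((p,o,cv2.resize(m,None,fx=4,fy=4,interpolation=cv2.INTER_NEAREST)))
    def cost(v):
        t=0
        for p,o,m in D:
            s=sil(p,parts,v[0],v[1],v[2]/20,org=o,sz=(2*pad,2*pad))
            t+=(s!=m)[cv2.dilate(s,np.ones((25,25)))>0].sum()/s.sum()
        return t
    return min((minimize(cost,[x,y,a*20],method="Nelder-Mead",options=dict(initial_simplex=[[x,y,a*20],[x+6,y,a*20],[x,y+6,a*20],[x,y,a*20+5]],maxiter=120)) for a in np.arange(-1.5,1.5,.5)),key=lambda r:r.fun)
E
cat > m1.py <<'E'
from fit import *
np.set_printoptions(precision=2,suppress=True)
P=[ctrl.capture("side"),ctrl.capture("top")]
rows=[]
for n,(x,y) in dict(S1=(645,82),S2=(542,-82),S3=(432,-73)).items():
    r=fit(P,x,y); print(n,r.x[:2],r.x[2]/20,r.fun)
    tiles=[]
    for p in P:
        o=np.round(proj(p,(x,y,50))).astype(int)-30
        S=4;im=cv2.resize(p["img"][o[1]:o[1]+60,o[0]:o[0]+60,::-1],None,fx=S,fy=S)
        s=sil(p,SAINT,r.x[0],r.x[1],r.x[2]/20,org=o,sz=(60,60))
        c,_=cv2.findContours(s,cv2.RETR_EXTERNAL,cv2.CHAIN_APPROX_NONE)
        cv2.drawContours(im,c,-1,(0,0,255),1); 
        f=proj(p,(r.x[0]-25*np.cos(r.x[2]/20),r.x[1]-25*np.sin(r.x[2]/20),40))
        tiles.append(im)
    rows.append(np.vstack(tiles))
cv2.imwrite("pics/fit.png",np.hstack(rows))
# crate & wheel: crop of top with overlay
p=P[1]; im=cv2.resize(p["img"][170:310,130:520,::-1],None,fx=2,fy=2)
def pl(pts,col):
    u=np.array([(proj(p,a)-(130,170))*2 for a in pts]); cv2.polylines(im,[u.round().astype(int)],True,col,1)
X,Y,a=467,298,0.05
c,s=np.cos(a),np.sin(a)
pl([(X+c*i-s*j,Y+s*i+c*j,60) for i,j in((-120,-75),(120,-75),(120,75),(-120,75))],(0,0,255))
pl([(486+92*np.cos(t),-290+92*np.sin(t),60) for t in np.linspace(0,6.28,40)],(0,0,255))
cv2.imwrite("pics/crate.png",im)
E
python3 m1.py
```

```text
S1 [645.91  76.79] -0.40652725266589923 0.22699022985868914
S2 [544.92 -80.32] 0.06768052632501531 0.18917879345206556
S3 [430.18 -82.58] 0.30001352516381435 0.20790504982726848
```

```bash
python3 -c "
import cv2,numpy as np
a=cv2.imread('pics/fit.png');b=cv2.imread('pics/crate.png')
print(a.shape,b.shape)"
```

```text
(480, 720, 3) (280, 780, 3)
```

View pics/fit.png

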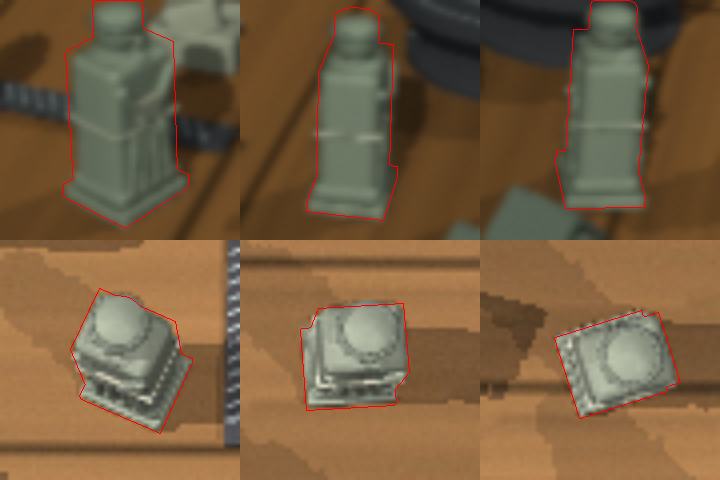

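View pics/crate.png

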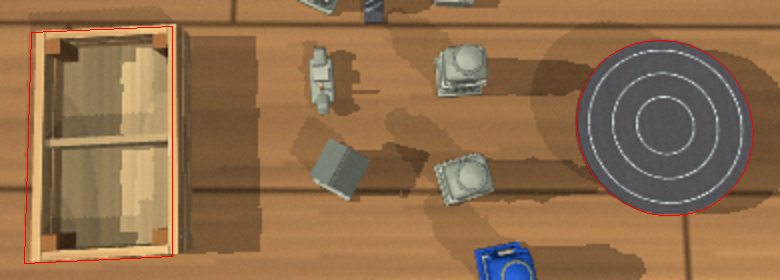

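The three grey saint fits sit well on both views: (645,77), (543,-81) and (430,-83). Blue at the bottom is separate. The wheel outline matches; the crate needs about 3 mm less in y.

```bash
cat > go.py <<'E'
import sys
from h import *
from scipy.spatial.transform import Rotation as Ro
def go(x,y,z,yaw=None):
    s=ctrl.sense();q=np.array(s["ee_rot"]);R=Ro.from_quat(np.r_[q[1:],q[0]])
    d=R.inv().apply(np.array([x,y,z])-s["eef_pos"]);A=R.as_matrix()
    az=0
    if yaw is not None: # tool y axis along world direction yaw+pi/2 (mod pi)
        cur=np.arctan2(A[1,1],A[0,1]); w=(yaw+np.pi/2-cur+np.pi/2)%np.pi-np.pi/2; az=-w
    print("t",round(s["time_s"],2),"pos",s["eef_pos"].round(1),"shift m",(d/1000).round(4),"az",round(az,3),"tilt",A[:,2].round(3),"j6",s["joints"][5].round(2),"F",s["force"].round(2),"grip",round(s["grip_width"],3),round(s["grip_force"],1))
if __name__=="__main__": go(*map(float,sys.argv[1:]))
E
python3 - <<'E'
from h import *
from go import go
P=ctrl.capture("side");Q=ctrl.capture("top")
for q in("wheel_centre","crate_near"):
    print(q,tri(P,ctrl.landmark_of(q,P)[0]["point"],Q,ctrl.landmark_of(q,Q)[0]["point"]))
go(430,-82,200,0.30)
E
```

```text
wheel_centre (array([ 484.27287903, -284.32015239,   61.29206824]), np.float64(14.50727626786222))
crate_near (array([412.45208022, 295.2150379 ,   8.64728371]), np.float64(13.591483473801619))
t 1.6 pos [155.6 501.4 231.3] shift m [-0.435  -0.4759  0.0313] az -0.601 tilt [ 0.  0. -1.] j6 -0.22 F [-0.76  0.16  0.58] grip 1.0 0.0
```

Call:
send_rows([
  [-1,-0.0435,-0.0476,0.003,0,0,0],
  [-1,-0.0435,-0.0476,0.003,0,0,0],
  [-1,-0.0435,-0.0476,0.003,0,0,0],
  [-1,-0.0435,-0.0476,0.003,0,0,0],
  [-1,-0.0435,-0.0476,0.003,0,0,0],
  [-1,-0.0435,-0.0476,0.003,0,0,0],
  [-1,-0.0435,-0.0476,0.003,0,0,0],
  [-1,-0.0435,-0.0476,0.003,0,0,0],
  [-1,-0.0435,-0.0476,0.003,0,0,0],
  [-1,-0.0435,-0.0476,0.003,0,0,0],
], squeeze=40)

```text
time_s: 2.85
eef_pos: [421.9, -65.8, 202.4]
ee_rot: [0.0, 0.15, 0.989, -0.0]
force: [0.4, 1.0, 0.6]
grip_width: 1.001
grip_force: 0.0
```

```bash
python3 go.py 430 -82 200 0.30
```

```text
t 2.85 pos [421.9 -65.8 202.4] shift m [-0.0126 -0.0131  0.0024] az -0.601 tilt [ 0.001 -0.    -1.   ] j6 -1.7 F [0.4  1.   0.55] grip 1.001 0.0
```

Call:
send_rows([
  [-1,0,0,0,0,0,-0.15],
  [-1,0,0,0,0,0,-0.15],
  [-1,0,0,0,0,0,-0.15],
  [-1,0,0,0,0,0,-0.15],
  [-1,0,0,0.02,0,0,0],
  [-1,0,0,0.02,0,0,0],
  [-1,0,0,0.02,0,0,0],
  [-1,0,0,0,0,0,0],
  [-1,0,0,0,0,0,0],
  [-1,0,0,0,0,0,0],
])

```text
time_s: 4.1
eef_pos: [421.7, -63.7, 143.0]
ee_rot: [0.001, -0.149, 0.989, -0.0]
force: [0.6, -0.2, 0.1]
grip_width: 1.004
grip_force: 0.0
```

```bash
python3 go.py 430 -82.5 58 0.30; python3 - <<'E'
from h import *
f=[]
for i in range(3):
    p=ctrl.capture("top" if i else "side"); f.append(ctrl.sense()["force"].round(2)); 
    if i<2: save(p,f"g{i}")
print(f)
a=cv2.imread("pics/g0.png")[130:260,310:470];b=cv2.imread("pics/g1.png")[190:320,290:450]
cv2.imwrite("pics/g.png",cv2.resize(np.hstack([a,b]),None,fx=2.5,fy=2.5))
E
```

```text
t 4.1 pos [421.7 -63.7 143. ] shift m [-0.0023 -0.0204  0.0851] az -0.001 tilt [ 0.001 -0.001 -1.   ] j6 -2.3 F [ 0.55 -0.23  0.14] grip 1.004 0.0
[array([-0.79, -0.1 ,  0.4 ]), array([-0.92,  0.15, -1.01]), array([ 0.01, -0.1 ,  1.03])]
```

View pics/g.png

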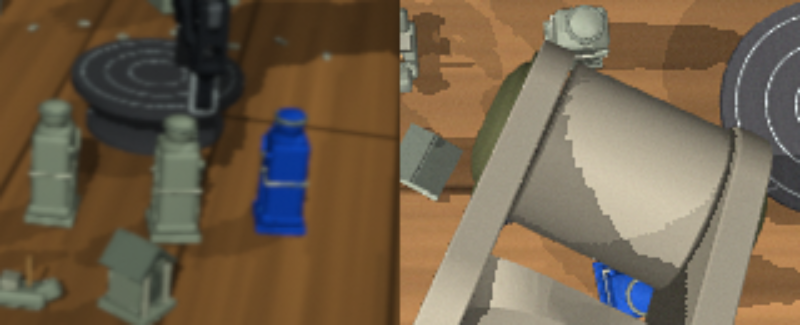

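The crop shows the gripper above and behind the middle grey saint (side crop 178,180), not the blue one. It still has 20 mm to move along tool y.

Call:
send_rows([
  [-1,-0.001,-0.01,0,0,0,0],
  [-1,-0.001,-0.01,0,0,0,0],
  [-1,0,0,0,0,0,0],
  [-1,0,0,0.02,0,0,0],
  [-1,0,0,0.025,0,0,0],
  [-1,0,0,0.025,0,0,0],
  [-1,0,0,0.015,0,0,0],
  [-1,0,0,0,0,0,0],
  [-1,0,0,0,0,0,0],
  [-1,0,0,0,0,0,0],
])

```text
time_s: 5.5
eef_pos: [429.4, -82.2, 57.9]
ee_rot: [0.001, -0.149, 0.989, -0.0]
force: [-0.4, 0.4, -0.6]
grip_width: 1.002
grip_force: 0.0
```

```bash
python3 go.py 430 -82.5 58 0.30
```

```text
t 5.5 pos [429.4 -82.2  57.9] shift m [-0.0005 -0.0005 -0.0001] az -0.001 tilt [ 0.001 -0.001 -1.   ] j6 -2.33 F [-0.44  0.41 -0.64] grip 1.002 0.0
```

Call:
send_rows([
  [0,0,0,0,0,0,0],
  [1,0,0,0,0,0,0],
  [1,0,0,0,0,0,0],
  [1,0,0,0,0,0,0],
  [1,0,0,0,0,0,0],
  [1,0,0,0,0,0,0],
  [1,0,0,-0.007,0,0,0],
  [1,0,0,-0.008,0,0,0],
  [1,0,0,0,0,0,0],
  [1,0,0,0,0,0,0],
], squeeze=40)

```text
time_s: 6.75
eef_pos: [429.0, -82.0, 72.1]
ee_rot: [-0.0, -0.149, 0.989, 0.0]
force: [0.0, 0.3, -4.0]
grip_width: 0.509
grip_force: 41.8
```

```bash
cat > weigh.py <<'E'
from h import *
f=[];t=[]
for i in range(8):
    ctrl.capture("top"); s=ctrl.sense(); f.append(s["force"][2]);t.append(s["tau"][1:3])
print(s["time_s"],s["eef_pos"].round(1),"Fz",np.mean(f).round(2),np.std(f).round(2),"tau",np.mean(t,0).round(2),"grip",round(s["grip_width"],3),s["grip_force"])
E
python3 weigh.py
```

```text
7.15 [429.  -82.   72.2] Fz -3.8 0.45 tau [-37.09 -20.18] grip 0.509 41.8113774061203
```

Fz is -3.8 N, about 0.39 kg, so this is the solid original. It goes to the turntable first.

Call:
send_rows([
  [1,0,0,-0.01,0,0,0],
  [1,0,0,-0.02,0,0,0.05],
  [1,0,0,-0.02,0,0,0.1],
  [1,0,0,-0.02,0,0,0.1],
  [1,0,0,-0.02,0,0,0.1],
  [1,0,0,-0.01,0,0,0.05],
  [1,0,0,0,0,0,0],
  [1,0,0,0,0,0,0],
  [1,0,0,0,0,0,0],
  [1,0,0,0,0,0,0],
])

```text
time_s: 8.4
eef_pos: [429.0, -82.0, 172.0]
ee_rot: [-0.0, 0.05, 0.999, 0.0]
force: [-0.2, 0.4, -3.5]
grip_width: 0.507
grip_force: 41.8
```

```bash
python3 go.py 485.5 -289 172
```

```text
t 8.4 pos [429. -82. 172.] shift m [-7.700e-02 -2.003e-01 -1.000e-04] az 0 tilt [-0.001  0.    -1.   ] j6 -1.93 F [-0.2   0.4  -3.51] grip 0.507 41.8
```

Call:
send_rows([
  [1,-0.005,-0.012,0,0,0,0],
  [1,-0.01,-0.027,0,0,0,0],
  [1,-0.014,-0.036,0,0,0,0],
  [1,-0.014,-0.036,0,0,0,0],
  [1,-0.014,-0.036,0,0,0,0],
  [1,-0.011,-0.029,0,0,0,0],
  [1,-0.006,-0.016,0,0,0,0],
  [1,-0.003,-0.008,0,0,0,0],
  [1,0,0,0,0,0,0],
  [1,0,0,0,0,0,0],
])

```text
time_s: 9.65
eef_pos: [485.5, -288.3, 172.2]
ee_rot: [-0.0, 0.05, 0.999, 0.0]
force: [1.1, -0.6, -3.6]
grip_width: 0.51
grip_force: 42.0
```

```bash
python3 go.py 485.5 -289 121; python3 - <<'E'
from fit import *
P=ctrl.capture("side");Q=ctrl.capture("top");save(P,"p0")
for n,p in(("s",P),("t",Q)):
  for q in ("wheel_centre","saint_a"):
    print(n,q,[(np.array(d["point"]).round(1),round(d["score"],2)) for d in ctrl.landmark_of(q,p)])
print(proj(P,(485.5,-289,60)),proj(P,(485.5,-289,114)))
cv2.imwrite("pics/p0c.png",cv2.resize(cv2.imread("pics/p0.png")[80:230,270:470],None,fx=3,fy=3))
E
```

```text
t 9.65 pos [ 485.5 -288.3  172.2] shift m [-0.0001 -0.0008  0.0512] az 0 tilt [-0.  0. -1.] j6 -2.21 F [ 1.13 -0.63 -3.64] grip 0.51 42.0
s wheel_centre []
s saint_a [(array([270.4, 242.3]), 0.94), (array([421.1, 215.2]), 0.86), (array([370. , 140.9]), 0.83), (array([331.5, 212.6]), 0.62)]
t wheel_centre [(array([461.7, 232.4]), 0.71), (array([190.3, 218.1]), 0.17)]
t saint_a [(array([470.5, 230.7]), 0.72), (array([286.7, 163.6]), 0.67), (array([358.2, 206.9]), 0.6)]
[372.787107   159.10676181] [374.0589661  140.22041522]
```

View pics/p0c.png

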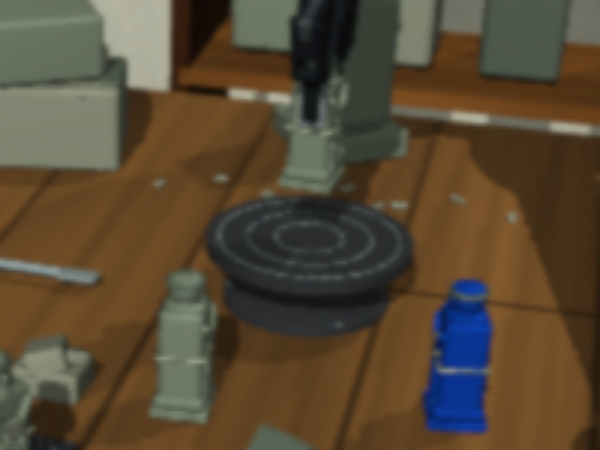

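The saint is held upright over the wheel, base at crop (312,185). Lowering now, slowly at the end.

Call:
send_rows([
  [1,0,-0.001,0.01,0,0,0],
  [1,0,0,0.015,0,0,0],
  [1,0,0,0.012,0,0,0],
  [1,0,0,0.006,0,0,0],
  [1,0,0,0.004,0,0,0],
  [1,0,0,0.003,0,0,0],
  [1,0,0,0.002,0,0,0],
  [1,0,0,0.001,0,0,0],
  [1,0,0,0,0,0,0],
  [1,0,0,0,0,0,0],
])

```text
time_s: 11.2
eef_pos: [485.5, -289.8, 119.4]
ee_rot: [0.0, 0.05, 0.999, -0.0]
force: [0.7, 0.6, -4.0]
grip_width: 0.508
grip_force: 42.0
```

```bash
python3 go.py 485.5 -289 118
```

```text
t 11.2 pos [ 485.5 -289.8  119.4] shift m [0.0001 0.0008 0.0014] az 0 tilt [ 0. -0. -1.] j6 -2.22 F [ 0.7   0.57 -3.99] grip 0.508 42.0
```

Call:
send_rows([
  [1,0,0,0.0005,0,0,0],
  [1,0,0,0.0005,0,0,0],
  [1,0,0,0.0005,0,0,0],
  [1,0,0,0,0,0,0],
  [1,0,0,0,0,0,0],
  [1,0,0,0,0,0,0],
  [1,0,0,0,0,0,0],
  [1,0,0,0,0,0,0],
  [1,0,0,0,0,0,0],
  [1,0,0,0,0,0,0],
])

```text
time_s: 12.45
eef_pos: [485.5, -289.8, 117.7]
ee_rot: [0.0, 0.05, 0.999, 0.0]
force: [-0.4, 0.3, -4.2]
grip_width: 0.51
grip_force: 42.0
```

```bash
python3 go.py 485.5 -289 118
```

```text
t 12.45 pos [ 485.5 -289.8  117.7] shift m [ 0.0001  0.0008 -0.0003] az 0 tilt [ 0.  0. -1.] j6 -2.22 F [-0.41  0.33 -4.19] grip 0.51 42.0
```

Call:
send_rows([
  [1,0,0,0.0005,0,0,0],
  [1,0,0,0,0,0,0],
  [1,0,0,0.0005,0,0,0],
  [1,0,0,0,0,0,0],
  [1,0,0,0,0,0,0],
  [1,0,0,0,0,0,0],
  [1,0,0,0,0,0,0],
  [1,0,0,0,0,0,0],
  [1,0,0,0,0,0,0],
  [1,0,0,0,0,0,0],
])

```text
time_s: 13.7
eef_pos: [485.6, -289.8, 117.5]
ee_rot: [0.0, 0.05, 0.999, -0.0]
force: [-2.8, 2.1, 4.6]
grip_width: 0.51
grip_force: 43.1
```

Call:
send_rows([
  [-0.1,0,0,0,0,0,0],
  [-0.3,0,0,0,0,0,0],
  [-0.7,0,0,0,0,0,0],
  [-1,0,0,0,0,0,0],
  [-1,0,0,0,0,0,0],
  [-1,0,0,-0.01,0,0,0],
  [-1,0,0,-0.03,0,0,0],
  [-1,0,0,-0.04,0,0,0],
  [-1,0,0,-0.04,0,0,0],
  [-1,0,0,0,0,0,0],
])

```text
time_s: 14.95
eef_pos: [486.3, -290.5, 240.5]
ee_rot: [0.003, 0.05, 0.999, -0.002]
force: [0.8, 0.4, -0.4]
grip_width: 1.0
grip_force: 0.0
```

```bash
python3 go.py 544 -81 200 0.05
```

```text
t 14.95 pos [ 486.3 -290.5  240.5] shift m [-0.0361  0.2144  0.0399] az -0.151 tilt [ 0.005 -0.005 -1.   ] j6 -2.22 F [ 0.77  0.41 -0.41] grip 1.0 0.0
```

Call:
send_rows([
  [-1,-0.003,0.019,0,0,0,0],
  [-1,-0.006,0.036,0,0,0,0],
  [-1,-0.008,0.048,0.01,0,0,0],
  [-1,-0.008,0.048,0.01,0,0,0],
  [-1,-0.006,0.036,0.01,0,0,0],
  [-1,-0.004,0.026,0.01,0,0,0],
  [-1,0,0,0,0,0,-0.07],
  [-1,0,0,0,0,0,-0.08],
  [-1,0,0,0,0,0,0],
  [-1,0,0,0,0,0,0],
])

```text
time_s: 16.2
eef_pos: [541.4, -80.8, 196.3]
ee_rot: [-0.0, -0.024, 1.0, 0.0]
force: [0.7, -0.2, 0.2]
grip_width: 0.998
grip_force: 0.0
```

```bash
python3 go.py 544 -81 58 0.05
```

```text
t 16.2 pos [541.4 -80.8 196.3] shift m [-0.0027 -0.0004  0.1383] az -0.002 tilt [-0.001  0.    -1.   ] j6 -1.98 F [ 0.67 -0.17  0.18] grip 0.998 0.0
```

Call:
send_rows([
  [-1,-0.0025,0,0.01,0,0,0],
  [-1,0,0,0.02,0,0,0],
  [-1,0,0,0.03,0,0,0],
  [-1,0,0,0.03,0,0,0],
  [-1,0,0,0.025,0,0,0],
  [-1,0,0,0.015,0,0,0],
  [-1,0,0,0.008,0,0,0],
  [-1,0,0,0,0,0,0],
  [-1,0,0,0,0,0,0],
  [-1,0,0,0,0,0,0],
])

```text
time_s: 17.45
eef_pos: [544.5, -81.4, 59.4]
ee_rot: [0.001, -0.025, 1.0, -0.0]
force: [0.1, -0.5, 0.2]
grip_width: 0.999
grip_force: 0.0
```

```bash
python3 go.py 544 -81 58 0.05
```

```text
t 17.45 pos [544.5 -81.4  59.4] shift m [0.0005 0.0004 0.0014] az -0.001 tilt [ 0.001 -0.    -1.   ] j6 -1.98 F [ 0.09 -0.51  0.17] grip 0.999 0.0
```

Call:
send_rows([
  [0,0,0,0,0,0,0],
  [1,0,0,0,0,0,0],
  [1,0,0,0,0,0,0],
  [1,0,0,0,0,0,0],
  [1,0,0,0,0,0,0],
  [1,0,0,0,0,0,0],
  [1,0,0,-0.007,0,0,0],
  [1,0,0,-0.008,0,0,0],
  [1,0,0,0,0,0,0],
  [1,0,0,0,0,0,0],
], squeeze=40)

```text
time_s: 18.7
eef_pos: [544.1, -81.2, 73.6]
ee_rot: [-0.0, -0.025, 1.0, 0.0]
force: [-0.6, -1.7, -1.9]
grip_width: 0.509
grip_force: 42.3
```

```bash
python3 weigh.py; python3 - <<'E'
from h import *
p=ctrl.capture("side");save(p,"q0")
cv2.imwrite("pics/q0c.png",cv2.resize(cv2.imread("pics/q0.png")[90:280,250:450],None,fx=3,fy=3))
E
python3 go.py 410 293 200 0.05
```

```text
19.1 [544.2 -81.2  73.7] Fz -1.31 0.45 tau [-47.82 -22.03] grip 0.516 42.34959661960602
t 19.15 pos [544.2 -81.3  73.7] shift m [ 0.1156  0.3804 -0.1263] az -0.001 tilt [-0.  0. -1.] j6 -1.98 F [-0.43 -0.03 -0.76] grip 0.517 42.3
```

View pics/q0c.png

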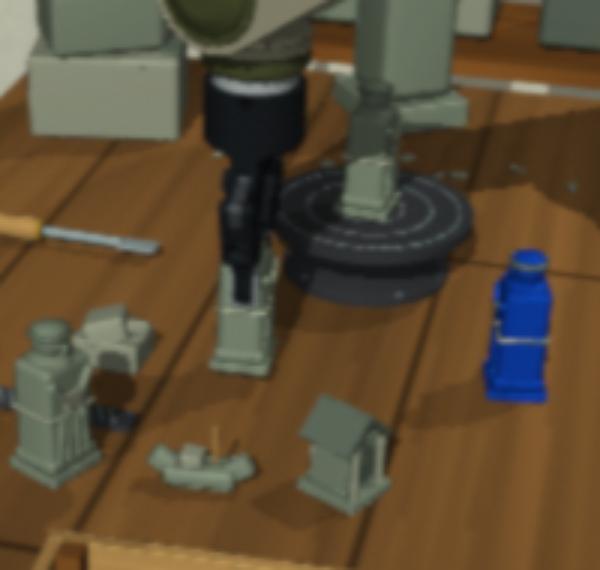

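The original stands upright on the wheel's middle, crop (372,205). The piece in the gripper reads -1.3 N, so it is a cast. It goes to the near compartment.

Call:
send_rows([
  [1,0,0,-0.01,0,0,0],
  [1,0,0,-0.03,0,0,0],
  [1,0,0,-0.035,0,0,0],
  [1,0.003,0.01,-0.025,0,0,0],
  [1,0.008,0.025,0,0,0,0],
  [1,0.013,0.044,0,0,0,0],
  [1,0.015,0.05,0,0,0,0],
  [1,0.015,0.05,0,0,0,0],
  [1,0.015,0.05,0,0,0,0],
  [1,0.015,0.05,0,0,0,0],
])

```text
time_s: 20.4
eef_pos: [446.0, 194.8, 174.6]
ee_rot: [0.001, -0.025, 1.0, 0.0]
force: [1.1, 0.3, -2.6]
grip_width: 0.508
grip_force: 42.4
```

Call:
send_rows([
  [1,0.012,0.04,0,0,0,0],
  [1,0.009,0.03,0,0,0,0],
  [1,0.006,0.02,0,0,0,0],
  [1,0.003,0.01,0,0,0,0],
  [1,0,0,0,0,0,0],
  [1,0,0,0,0,0,0],
  [1,0,0,0,0,0,0],
  [1,0,0,0,0,0,0],
  [1,0,0,0,0,0,0],
  [1,0,0,0,0,0,0],
])

```text
time_s: 21.65
eef_pos: [411.7, 291.6, 173.7]
ee_rot: [-0.0, -0.025, 1.0, -0.0]
force: [0.0, 0.5, -1.4]
grip_width: 0.508
grip_force: 42.4
```

```bash
python3 go.py 411 293 68 0.05
```

```text
t 21.65 pos [411.7 291.6 173.7] shift m [0.0007 0.0014 0.1057] az -0.001 tilt [-0. -0. -1.] j6 -1.24 F [ 0.05  0.47 -1.4 ] grip 0.508 42.4
```

Call:
send_rows([
  [1,0,0.001,0.01,0,0,0],
  [1,0,0,0.025,0,0,0],
  [1,0,0,0.03,0,0,0],
  [1,0,0,0.02,0,0,0],
  [1,0,0,0.01,0,0,0],
  [1,0,0,0.005,0,0,0],
  [1,0,0,0.003,0,0,0],
  [1,0,0,0.001,0,0,0],
  [1,0,0,0,0,0,0],
  [1,0,0,0,0,0,0],
])

```text
time_s: 22.9
eef_pos: [411.8, 292.7, 70.0]
ee_rot: [0.0, -0.025, 1.0, 0.0]
force: [-0.7, 0.1, -1.5]
grip_width: 0.508
grip_force: 42.4
```

Call:
send_rows([
  [1,0,0,0.0005,0,0,0],
  [1,0,0,0,0,0,0],
  [1,0,0,0.0005,0,0,0],
  [1,0,0,0,0,0,0],
  [1,0,0,0.0005,0,0,0],
  [1,0,0,0,0,0,0],
  [1,0,0,0,0,0,0],
  [1,0,0,0,0,0,0],
  [1,0,0,0,0,0,0],
  [1,0,0,0,0,0,0],
])

```text
time_s: 24.15
eef_pos: [411.7, 292.7, 68.3]
ee_rot: [0.0, -0.025, 1.0, -0.0]
force: [-0.4, 0.3, -1.2]
grip_width: 0.514
grip_force: 42.4
```

Call:
send_rows([
  [1,0,0,0.0005,0,0,0],
  [1,0,0,0,0,0,0],
  [1,0,0,0.0005,0,0,0],
  [1,0,0,0,0,0,0],
  [1,0,0,0.0005,0,0,0],
  [1,0,0,0,0,0,0],
  [1,0,0,0,0,0,0],
  [1,0,0,0,0,0,0],
  [1,0,0,0,0,0,0],
  [1,0,0,0,0,0,0],
])

```text
time_s: 25.4
eef_pos: [411.8, 292.7, 66.9]
ee_rot: [0.0, -0.025, 1.0, 0.0]
force: [-2.3, 0.5, 5.2]
grip_width: 0.51
grip_force: 42.7
```

Contact with the crate floor. Release and rise.

Call:
send_rows([
  [-0.1,0,0,0,0,0,0],
  [-0.3,0,0,0,0,0,0],
  [-0.7,0,0,0,0,0,0],
  [-1,0,0,0,0,0,0],
  [-1,0,0,0,0,0,0],
  [-1,0,0,-0.01,0,0,0],
  [-1,0,0,-0.03,0,0,0],
  [-1,0,0,-0.045,0,0,0],
  [-1,0,0,-0.045,0,0,0],
  [-1,0,0,0,0,0,0],
])

```text
time_s: 26.65
eef_pos: [412.9, 293.3, 200.5]
ee_rot: [0.003, -0.025, 1.0, 0.001]
force: [0.6, 0.1, -1.2]
grip_width: 1.002
grip_force: 0.0
```

```bash
python3 go.py 645 77.5 195 -0.41
```

```text
t 26.65 pos [412.9 293.3 200.5] shift m [-0.2211 -0.227   0.0065] az 0.459 tilt [ 0.007  0.003 -1.   ] j6 -1.23 F [ 0.63  0.09 -1.21] grip 1.002 0.0
```

Call:
send_rows([
  [-1,-0.015,-0.015,0,0,0,0],
  [-1,-0.028,-0.029,0,0,0,0],
  [-1,-0.036,-0.037,0,0,0,0],
  [-1,-0.036,-0.037,0,0,0,0],
  [-1,-0.036,-0.037,0,0,0,0],
  [-1,-0.034,-0.035,0,0,0,0],
  [-1,-0.022,-0.023,0.003,0,0,0],
  [-1,-0.014,-0.014,0.003,0,0,0],
  [-1,0,0,0,0,0,0.11],
  [-1,0,0,0,0,0,0.15],
])

```text
time_s: 27.9
eef_pos: [643.3, 76.6, 189.7]
ee_rot: [-0.001, 0.108, 0.994, -0.0]
force: [-1.5, -0.2, -0.3]
grip_width: 0.995
grip_force: 0.0
```

Call:
send_rows([
  [-1,0,0,0.005,0,0,0.13],
  [-1,0,0,0.01,0,0,0.07],
  [-1,0,0,0.01,0,0,0],
  [-1,0,0,0.005,0,0,0],
  [-1,0,0,0,0,0,0],
  [-1,0,0,0,0,0,0],
  [-1,0,0,0,0,0,0],
  [-1,0,0,0,0,0,0],
  [-1,0,0,0,0,0,0],
  [-1,0,0,0,0,0,0],
])

```text
time_s: 29.15
eef_pos: [643.6, 76.8, 160.8]
ee_rot: [0.0, 0.204, 0.979, 0.0]
force: [0.1, 0.0, 0.6]
grip_width: 1.0
grip_force: 0.0
```

```bash
python3 go.py 645 77.5 58 -0.41
```

```text
t 29.15 pos [643.6  76.8 160.8] shift m [-0.001   0.0012  0.1028] az -0.001 tilt [ 0.  0. -1.] j6 -1.22 F [0.06 0.01 0.57] grip 1.0 0.0
```

Call:
send_rows([
  [-1,-0.001,0.001,0.01,0,0,0],
  [-1,0,0,0.02,0,0,0],
  [-1,0,0,0.03,0,0,0],
  [-1,0,0,0.025,0,0,0],
  [-1,0,0,0.012,0,0,0],
  [-1,0,0,0.005,0,0,0],
  [-1,0,0,0,0,0,0],
  [-1,0,0,0,0,0,0],
  [-1,0,0,0,0,0,0],
  [-1,0,0,0,0,0,0],
])

```text
time_s: 30.4
eef_pos: [645.0, 77.3, 59.1]
ee_rot: [0.0, 0.204, 0.979, 0.0]
force: [-0.3, 0.3, 1.0]
grip_width: 1.001
grip_force: 0.0
```

Call:
send_rows([
  [0,0,0,0,0,0,0],
  [1,0,0,0,0,0,0],
  [1,0,0,0,0,0,0],
  [1,0,0,0,0,0,0],
  [1,0,0,0,0,0,0],
  [1,0,0,0,0,0,0],
  [1,0,0,-0.007,0,0,0],
  [1,0,0,-0.008,0,0,0],
  [1,0,0,0,0,0,0],
  [1,0,0,0,0,0,0],
], squeeze=40)

```text
time_s: 31.65
eef_pos: [644.7, 77.3, 73.6]
ee_rot: [-0.0, 0.204, 0.979, -0.0]
force: [0.7, -0.3, -1.3]
grip_width: 0.506
grip_force: 42.4
```

```bash
python3 weigh.py; python3 go.py 525 298 170 0.05;python3 - <<'E'
from h import *
p=ctrl.capture("side");save(p,"r0")
cv2.imwrite("pics/r0c.png",cv2.resize(cv2.imread("pics/r0.png")[150:380,220:420],None,fx=2.5,fy=2.5))
E
```

```text
32.05 [644.8  77.3  73.6] Fz -1.67 0.3 tau [-57.84 -24.38] grip 0.505 42.435160875320435
t 32.05 pos [644.8  77.3  73.6] shift m [ 0.198   0.1544 -0.0963] az -0.461 tilt [-0.  0. -1.] j6 -1.22 F [ 0.83  0.22 -1.72] grip 0.505 42.4
```

View pics/r0c.png

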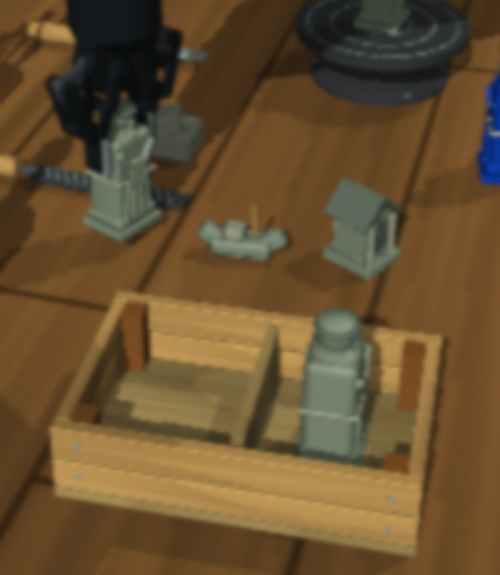

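The first cast stands upright in the right-hand (near) compartment, crop (335,385). The third piece reads -1.67 N, a cast, and goes to the far compartment.

Call:
send_rows([
  [1,0,0,-0.01,0,0,0],
  [1,0,0,-0.025,0,0,0],
  [1,0,0,-0.03,0,0,-0.06],
  [1,0,0,-0.025,0,0,-0.1],
  [1,0,0,-0.01,0,0,-0.1],
  [1,0,0,0,0,0,-0.1],
  [1,0,0,0,0,0,-0.07],
  [1,0,0,0,0,0,-0.03],
  [1,0,0,0,0,0,0],
  [1,0,0,0,0,0,0],
])

```text
time_s: 33.35
eef_pos: [644.9, 77.3, 173.9]
ee_rot: [0.0, -0.024, 1.0, 0.0]
force: [-0.0, -0.8, -1.9]
grip_width: 0.511
grip_force: 42.5
```

```bash
python3 go.py 525 298 172 0.05
```

```text
t 33.35 pos [644.9  77.3 173.9] shift m [0.1091 0.2262 0.0019] az -0.002 tilt [ 0.  0. -1.] j6 -1.68 F [-0.02 -0.8  -1.89] grip 0.511 42.5
```

Call:
send_rows([
  [1,0.006,0.012,0,0,0,0],
  [1,0.012,0.025,0,0,0,0],
  [1,0.018,0.038,0,0,0,0],
  [1,0.019,0.04,0,0,0,0],
  [1,0.019,0.04,0,0,0,0],
  [1,0.016,0.033,0,0,0,0],
  [1,0.011,0.022,0,0,0,0],
  [1,0.006,0.012,0,0,0,0],
  [1,0.002,0.004,0,0,0,0],
  [1,0,0,0,0,0,0],
])

```text
time_s: 34.6
eef_pos: [525.1, 297.4, 173.8]
ee_rot: [0.0, -0.024, 1.0, -0.0]
force: [-0.4, 0.9, -1.0]
grip_width: 0.51
grip_force: 42.4
```

```bash
python3 go.py 525 298 69 0.05
```

```text
t 34.6 pos [525.1 297.4 173.8] shift m [1.000e-04 6.000e-04 1.048e-01] az -0.001 tilt [ 0. -0. -1.] j6 -1.3 F [-0.39  0.91 -1.  ] grip 0.51 42.4
```

Call:
send_rows([
  [1,0,0,0.01,0,0,0],
  [1,0,0,0.025,0,0,0],
  [1,0,0,0.03,0,0,0],
  [1,0,0,0.02,0,0,0],
  [1,0,0,0.01,0,0,0],
  [1,0,0,0.005,0,0,0],
  [1,0,0,0.003,0,0,0],
  [1,0,0,0.001,0,0,0],
  [1,0,0,0.0005,0,0,0],
  [1,0,0,0.0005,0,0,0],
])

```text
time_s: 35.85
eef_pos: [525.0, 297.8, 69.0]
ee_rot: [0.0, -0.025, 1.0, 0.0]
force: [-0.4, 0.4, -1.1]
grip_width: 0.512
grip_force: 42.4
```

Call:
send_rows([
  [1,0,0,0.0005,0,0,0],
  [1,0,0,0,0,0,0],
  [1,0,0,0.0005,0,0,0],
  [1,0,0,0,0,0,0],
  [1,0,0,0,0,0,0],
  [1,0,0,0,0,0,0],
  [1,0,0,0,0,0,0],
  [1,0,0,0,0,0,0],
  [1,0,0,0,0,0,0],
  [1,0,0,0,0,0,0],
])

```text
time_s: 37.1
eef_pos: [524.9, 297.7, 67.7]
ee_rot: [-0.0, -0.025, 1.0, -0.0]
force: [-0.6, 0.9, -1.9]
grip_width: 0.513
grip_force: 42.4
```

Call:
send_rows([
  [1,0,0,0.0005,0,0,0],
  [1,0,0,0,0,0,0],
  [1,0,0,0.0005,0,0,0],
  [1,0,0,0,0,0,0],
  [1,0,0,0,0,0,0],
  [1,0,0,0,0,0,0],
  [1,0,0,0,0,0,0],
  [1,0,0,0,0,0,0],
  [1,0,0,0,0,0,0],
  [1,0,0,0,0,0,0],
])

```text
time_s: 38.35
eef_pos: [525.0, 297.7, 66.9]
ee_rot: [0.0, -0.025, 1.0, 0.0]
force: [-0.8, -0.2, 2.6]
grip_width: 0.508
grip_force: 42.9
```

Call:
send_rows([
  [-0.1,0,0,0,0,0,0],
  [-0.3,0,0,0,0,0,0],
  [-0.7,0,0,0,0,0,0],
  [-1,0,0,0,0,0,0],
  [-1,0,0,0,0,0,0],
  [-1,0,0,-0.01,0,0,0],
  [-1,0,0,-0.03,0,0,0],
  [-1,0,0,-0.045,0,0,0],
  [-1,0,0,-0.045,0,0,0],
  [-1,0,0,-0.02,0,0,0],
])

```text
time_s: 39.6
eef_pos: [525.5, 297.9, 220.5]
ee_rot: [0.002, -0.025, 1.0, 0.001]
force: [-0.1, -0.1, -0.7]
grip_width: 1.004
grip_force: 0.0
```

```bash
python3 - <<'E'
from h import *
p=ctrl.capture("side");save(p,"z0")
cv2.imwrite("pics/z0c.png",cv2.resize(cv2.imread("pics/z0.png")[80:380,190:490],None,fx=2,fy=2))
E
```

```text
(no output)
```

View pics/z0c.png

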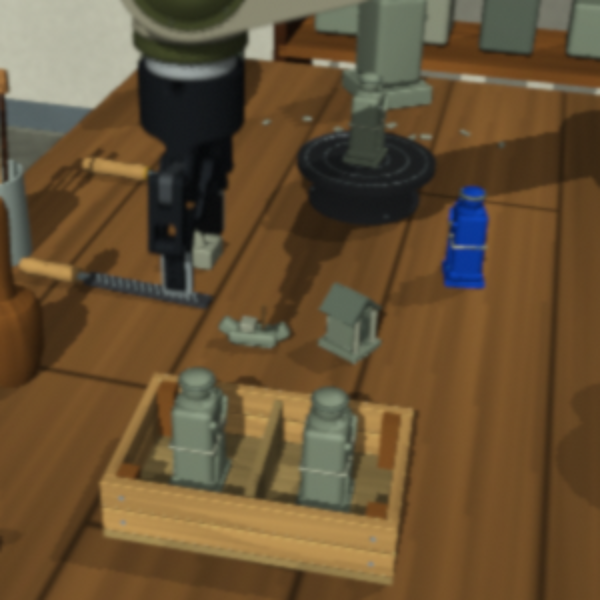

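The picture shows both casts upright, at crop (198,430) and (328,450). The original stands mid-wheel at (367,125), and the other carvings and tools are untouched.

```bash
python3 -c "
from rig import ctrl
print(ctrl.finish_job())"
```

```text
the job is handed in; nothing more can be done
None
```

The job is handed in: the stone original (about 0.39 kg) stands upright on the middle of the turntable, and the two casts (about 0.13 and 0.17 kg) stand one in each crate compartment; the last picture showed nothing fallen or disturbed, at about 40 s of the 72 s allowed.

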